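# Show the underside of a wooden fish to the inspection camera

### The arm

A 6-joint arm with a two-finger parallel gripper is mounted at the origin on the work surface. World frame = base frame: x ahead of the robot, y to its left, z up, the work surface at z = 0. Lengths are in m, angles in rad, forces in N, time in s.
With the tool pointing down it reaches from about 0.25 to 0.725 m from the base axis. Payload 4 kg.
Tool frame: the origin (TCP) lies midway between the tips of the shut fingers; the grasp point (between the pads) lies 19 mm behind it; z points along the fingers, y is the line along which they close (so a half turn about z gives the same grasp; the last joint's range is limited). The gripper opens to 85 mm and grips with 20 to 120 N. Pads are 22 mm wide; open, the fingers measure 114 mm over their backs; the gripper's body (76 mm by 85 mm) begins 54 mm behind the grasp point. The pads swing forward as they close: fully open they stand 13 mm farther back than shut.
Start: joints at [1.131, 0.241, 0.005, 1.335, 0, 1.571], TCP at [0.213, 0.452, 0.198] pointing down, gripper open.
Joint ranges: [-2.72, 2.72], [-1.05, 1.87], [-1.09, 1.28], [-1.99, 2.15], [-1.42, 1.44], [-3.14, 3.14]. Speed limits (rad/s): [2.79, 2.79, 3.14, 3.14, 3.14, 3.14].

### API

Orientations are given as a unit quaternion [x, y, z, w].
In Python, from workcell import monitor, vision, job gives the robot as it stands.
- The arm moves only by the tool move_arm, never from a script. Its argument "moves" is a list that holds one entry, the list of rows, each a list of 5 numbers: the shift along the world's x, y, z in m, then the turn about the world's z in degrees, then the opening in per cent of the stroke, from 0 (shut) to 100 (fully open). In form: [[[x, y, z, turn, gripper], ...]]. A call has 1 to 5 rows; each row is the pose to reach, as a shift and turn from the pose commanded when the call began; what a row does not reach only later rows make up. A row lasts 1/8 s, in which the tool goes at most 62.5 mm and 10.7 degrees, less where a joint would pass 70% of its speed; a pose out of reach is approached as far as the arm can. A call with a gripper value outside its range is refused whole. The fingers move at their own pace and stop on an object; the grip force is fixed at half the most. Time passes only in rows, so rows that repeat a pose let the fingers close. It gives the time, the measured TCP pose, the force, the opening and the grip force at its end, in the units of the state.
- monitor.get_obs(): the state, without advancing time (a new reading comes with each control period).
- vision.camera(name): name is "scene" or "side" or "wrist"; returns a dict with "color" (420x560x3 uint8, red, green, blue), "camera_matrix" (3x3 intrinsics, pixels), "eye" and "attitude" of the camera in the world; the wrist camera has in their place "hand_eye" (4x4, takes a point from camera to tool coordinates, whose origin is the TCP and whose axes are the flange's). Camera axes: x right, y up, looking along -z (the intrinsics and any distortion apply to the point x, -y, -z); pixel columns grow to the right and rows downward; lengths in m; the calibration is good to about 2 mm. The wrist camera is an equidistant fisheye: a pixel r from the principal point sees the ray r / f radians off the axis. A picture is of the moment at which its call begins: read the wrist's pose just before it. There is no depth.
- job.job_done(): hands the job in; it is judged then, once.
The state is a dict: "clock": time; "joint_pos": joint angles; "joint_vel": joint speeds; "tau": joint torques, N m; "eef_pos": TCP position; "tool_rot": TCP orientation; "ft_force": force on the tool from outside, world axes, zero at the start; "ft_torque": the same for the moment, N m; "grip_width": finger opening in m; "grasp_force": force on a finger pad.
Only numpy, scipy, OpenCV 4.12 (cv2) and the standard library are available. Lean on these libraries where they do the work, as an engineer would, in place of code of your own. Each camera call takes 0.05 s, during which the arm holds its last target. There are 200 camera calls.

### The job

Take the sanding block off the wooden fish and set it down flat on the bench midway between the two small jars, its length in line with them. Then pick up the fish and finish while still holding it, still, in the air in front of the upward-looking inspection camera: its middle on the lens axis 12 cm from the glass, its underside squarely facing the lens and its length level, crosswise to the way the camera leans. Do not shift the jars or the other things on the bench, and do not touch the camera.

Things in the scene. Friction and masses are not known exactly. Their poses are not given: they have to be found in the camera images.
- fish: Plain plywood fish, 133 mm long, 18 mm thick, lying flat under the sanding block. Origin (its middle): on the underside, mid body. x to the rounded nose (51 mm ahead), forked tail ends 82 mm behind, z up out of the upper face (small black eye dot). From x = -28 to 28 mm its sides are straight, parallel, 46 mm apart in y: grip there; the ends are rounded, radius 23 mm. 60 to 130 g.
- block: Cork sanding block 90 x 45 x 28 mm (x, y, z) with reddish abrasive on its underside (the lower 4 mm), starts lying on the fish (its underside 18 mm above the bench), turned up to 0.35 rad from the fish's length. Origin: centre of its underside; x along its 90 mm length, z up. 60 to 110 g.
- jar_near: White screw jar with grey cap, 56 mm across, 70 mm tall, loose, upright on the bench: of the two like jars the one with the smaller y. Origin: centre of its underside. Its y axis points to the other jar, at any start to within 0.01 rad.
- jar_far: The other like jar, 56 mm across, 70 mm tall, larger y, 190 to 210 mm from the first, centre to centre. Origin: centre of its underside.
- camera: Foot of the inspection camera, fixed to the bench: dark plate 150 x 100 x 12 mm, from 30 mm before to 120 mm behind the origin along x, with an upright bracket 112 mm tall near its back end. Origin on the bench straight below the middle of the front glass; -x is the side to which the camera leans (roughly towards the robot).
- camera_head: Camera head on that foot: black lens barrel 40 mm across in a white ring lamp 68 mm across, grey body below. Origin: middle of the front glass, 130 mm above the bench. z is the lens axis, pointing out of the glass: upwards, leaning 30 degrees (0.524 rad) from the vertical towards the foot's -x. y is level, crosswise to the lean.
- focus (a point): Where the middle of the fish's underside is to be: on the lens axis 120 mm out from the front glass (thus 60 mm from the foot's origin towards its -x, 234 mm above the bench). Axes as the camera head's.
- cloud: Bystander: cloud-shaped plywood cut-out, about 116 x 61 x 18 mm, lying flat. Origin: middle of the underside.
- stack: Bystander: stack of square plywood blanks, about 90 x 94 x 54 mm. Origin: middle of the underside.
- bottle: Bystander: paint bottle, 64 mm across, 170 mm tall. Origin: centre of the underside.
- tub: Bystander: clear tub of wooden beads, 160 x 120 x 60 mm (x, y, z), fixed. Origin: centre of the underside.
There are look-alikes about, which are no part of the job. Of the things that look like the camera, the smallest one is meant. Leave any green look-alike of the jar_far alone.

How it is judged:
On the way:
1. the sanding block lies flat on the bench, let go, midway between the jars and in line with them, the fish still lying on the bench (horizontal distance between block and jar_near below 0.12 m and horizontal distance between block and jar_far below 0.12 m and x of block in the frame of jar_near between -0.02 and 0.02 m and angle between the x axis of block and the y axis of jar_near, either way round below 0.26 rad and height (world z) of block below 0.005 m and angle between block's own z axis and vertical below 0.1 rad and linear speed of block below 0.02 m/s and contact force between the fingers and block below 0.1 N and height (world z) of fish below 0.01 m), for 0.2 s.
At the end, for the whole second after the job is handed in: Fish gripped and still, its middle within 20 mm of the focus on each camera axis, underside facing the lens and length crosswise to 0.2 rad. Block flat on the bench, let go, within 120 mm of both jars (centres), 20 mm of their line and 0.26 rad of its direction (x of fish in the frame of focus between -0.02 and 0.02 m and y of fish in the frame of focus between -0.02 and 0.02 m and z of fish in the frame of focus between -0.02 and 0.02 m and angle between the z axis of fish and the z axis of camera_head, either way round below 0.2 rad and angle between fish's own z axis and vertical below 0.9 rad and angle between the x axis of fish and the y axis of camera_head, either way round below 0.2 rad and linear speed of each of fish, block below 0.02 m/s and angular speed of fish below 0.2 rad/s and height (world z) of fish above 0.15 m and contact force between the fingers and fish above 2 N and horizontal distance between block and jar_near below 0.12 m and horizontal distance between block and jar_far below 0.12 m and x of block in the frame of jar_near between -0.02 and 0.02 m and angle between the x axis of block and the y axis of jar_near, either way round below 0.26 rad and height (world z) of block below 0.005 m and angle between block's own z axis and vertical below 0.1 rad and contact force between the fingers and block below 0.1 N); the arm keeps its last pose, push and grip.
It fails at once if a jar is shifted by more than 20 mm (distance of any of jar_near, jar_far from where it was at the start of the episode above 0.02 m).
It fails at once if the cloud, the stack or the bottle is shifted by more than 20 mm (distance of any of cloud, stack, bottle from where it was at the start of the episode above 0.02 m).
It fails at once if the camera is touched with more than 1 N (contact force between anything else and camera above 1 N).
It also fails if it takes over 58 s, if anything falls off the work surface, if the arm or the gripper's body presses on something with over 40 N, if the wrist force passes 120 N, or if a joint passes its speed limit or range.

## Working session

There is one attempt and no reset: what is moved stays moved. The work goes in short steps, Python scripts to look and compute and a tool call to move; the robot and the scene stay as the last step left them, time stands still between calls to the robot, and variables do not carry over. Pictures are saved under pics/ and viewed, at most 10 in all, crops included, and the job is handed in when it is done.

Besides the shell and the picture viewer there is one more tool, called after "Emit:" as a command line: name --argument value ..., lists and objects as JSON in quotes. move_arm: Moves the arm, as the interface text tells. Its arguments: {"type":"object","properties":{"moves":{"type":"array","items":{"type":"array","items":{"type":"array","items":{"type":"number"}}}}},"required":["moves"]}

```bash
ls; mkdir -p pics; python3 - <<'E'
from workcell import monitor, vision
import cv2,numpy as np,pickle
o=monitor.get_obs(); print(o)
d={}
for n in("scene","side","wrist"):
    c=vision.camera(n); d[n]=c; cv2.imwrite(f"pics/{n}0.png",c["color"][:,:,::-1]); print(n,{k:v for k,v in c.items() if k!="color"})
d["obs"]=o
pickle.dump(d,open("d0.pkl","wb"))
E
```

```text
pics
{'clock': 0.0, 'joint_pos': array([ 1.13102895e+00,  2.41394478e-01,  3.70896747e-03,  1.33523602e+00,
       -2.56221419e-06,  1.57076059e+00]), 'joint_vel': array([ 0.00028803, -0.00036104, -0.00071043, -0.00067869, -0.00058299,
       -0.00193486]), 'tau': array([-1.49589316e-03, -3.72316575e+01,  2.52408403e+01,  1.68139476e-02,
       -1.25127108e-04,  1.20625025e-06]), 'eef_pos': array([0.21255641, 0.45176852, 0.19691648]), 'tool_rot': array([ 2.18098550e-01,  9.75926172e-01, -1.03729374e-03, -2.30539089e-04]), 'ft_force': array([ 0.51665855, -0.33753559,  0.20137626]), 'ft_torque': array([0.01361163, 0.04752084, 0.02971387]), 'grasp_force': 0.0, 'grip_width': 0.08529147890630566}
scene {'camera_matrix': array([[541.53520602,   0.        , 267.95376514],
       [  0.        , 541.53520602, 206.61487416],
       [  0.        ,   0.        ,   1.        ]]), 'eye': array([ 1.59522565, -0.09114339,  1.05094636]), 'attitude': array([0.32950639, 0.3007074 , 0.62191875, 0.64359744])}
side {'camera_matrix': array([[518.80081724,   0.        , 285.45852969],
       [  0.        , 518.80081724, 212.58989174],
       [  0.        ,   0.        ,   1.        ]]), 'eye': array([-0.00659179, -0.98088076,  1.41904831]), 'attitude': array([ 0.33895121, -0.07375161, -0.19283631,  0.91787087])}
wrist {'camera_matrix': array([[325.1922621 ,   0.        , 276.36277978],
       [  0.        , 325.1922621 , 213.48778183],
       [  0.        ,   0.        ,   1.        ]]), 'hand_eye': array([[ 1.39616033e-03,  9.64576960e-01,  2.63797913e-01,
         6.76710986e-02],
       [ 9.99998690e-01, -1.13055148e-03, -1.15866950e-03,
         3.93586211e-04],
       [-8.19388780e-04,  2.63799185e-01, -9.64577275e-01,
        -1.76236769e-01],
       [ 0.00000000e+00,  0.00000000e+00,  0.00000000e+00,
         1.00000000e+00]])}
```

View pics/scene0.png

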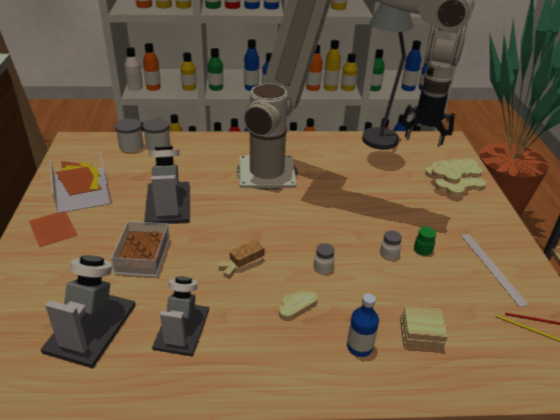

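View pics/side0.png

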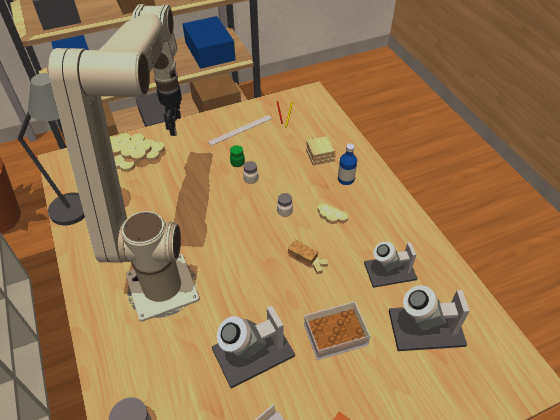

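```bash
cat > h.py <<'E'
import numpy as np,cv2,pickle
from scipy.spatial.transform import Rotation as R
def ray(c,u,v):
    K=c["camera_matrix"]; d=np.array([(u-K[0,2])/K[0,0],-(v-K[1,2])/K[1,1],-1.])
    return c["eye"],R.from_quat(c["attitude"]).apply(d)
def onz(c,u,v,z):
    e,d=ray(c,u,v); return e+d*(z-e[2])/d[2]
def proj(c,p):
    q=R.from_quat(c["attitude"]).inv().apply(np.asarray(p)-c["eye"]); K=c["camera_matrix"]
    return K[0,0]*q[0]/-q[2]+K[0,2], K[1,1]*-q[1]/-q[2]+K[1,2]
def wray(c,o,u,v):
    K=c["camera_matrix"]; a,b=u-K[0,2],v-K[1,2]; r=np.hypot(a,b)+1e-9; t=r/K[0,0]
    d=np.array([np.sin(t)*a/r,-np.sin(t)*b/r,-np.cos(t)]); H=c["hand_eye"]; T=R.from_quat(o["tool_rot"])
    return T.apply(H[:3,3])+o["eef_pos"],T.apply(H[:3,:3]@d)
def wonz(c,o,u,v,z):
    e,d=wray(c,o,u,v); return e+d*(z-e[2])/d[2]
E
python3 - <<'E'
from h import *
d=pickle.load(open("d0.pkl","rb")); s,t=d["scene"],d["side"]
a=cv2.resize(s["color"][215:350,150:450,::-1],None,fx=2.6,fy=2.6,interpolation=cv2.INTER_CUBIC)[:, :780]
b=cv2.resize(t["color"][155:285,225:425,::-1],None,fx=3.9,fy=1.9*1,interpolation=cv2.INTER_CUBIC)[:, :780] if 0 else cv2.resize(t["color"][155:285,225:425,::-1],None,fx=1.9,fy=1.9,interpolation=cv2.INTER_CUBIC)
im=np.zeros((351+247,780,3),np.uint8); im[:351]=a[:351]; im[351:,:380]=b[:247]
w=d["wrist"]["color"][:,:,::-1]; im[351:,400:400+329]=cv2.resize(w,(329,247))
cv2.imwrite("pics/z0.png",im)
for n,u,v,z in[("jn",325,250,.07),("jf",392,237,.07),("blk",247,251,.046),("smallcam",182,285,.13),("bigcam",90,265,.2),("medcam",165,155,.15),("bottle",362,345,0),("cloud",298,305,.009)]:
    print(n,onz(s,u,v,z))
for n,u,v,z in[("jn",285,199,.07),("jf",250,168,.07),("blk",303,250,.046),("green",237,152,.07)]: print(n,onz(t,u,v,z))
E
```

```text
jn [0.49554692 0.1373615  0.07      ]
jf [0.44438664 0.33445448 0.07      ]
blk [ 0.46845809 -0.07504777  0.046     ]
smallcam [ 0.67962013 -0.231303    0.13      ]
bigcam [ 0.6813756  -0.43257318  0.2       ]
medcam [ 0.12892512 -0.32710192  0.15      ]
bottle [0.7630282  0.19868247 0.        ]
cloud [0.6382151  0.05392939 0.009     ]
jn [0.49003877 0.13202172 0.07      ]
jf [0.43377595 0.32496164 0.07      ]
blk [ 0.4620241  -0.07821931  0.046     ]
green [0.41989891 0.4253715  0.07      ]
```

View pics/z0.png

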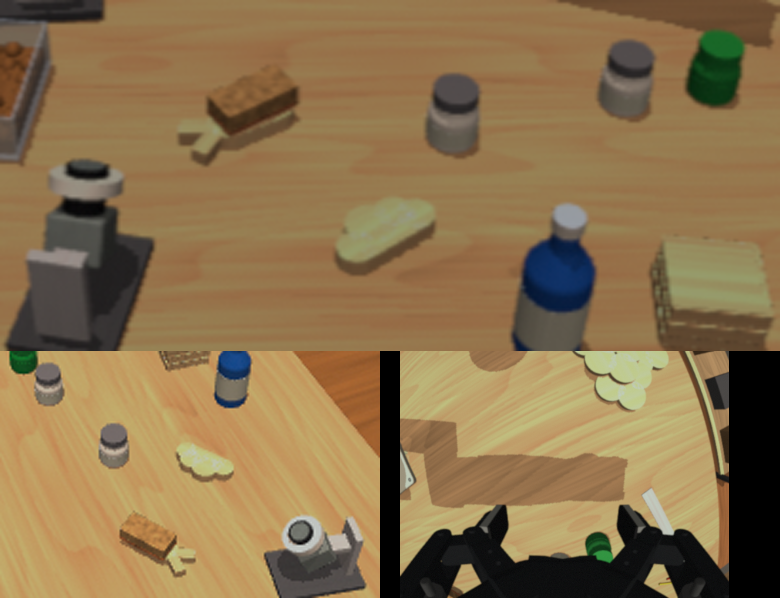

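```bash
python3 - <<'E'
from h import *
d=pickle.load(open("d0.pkl","rb"))
rois={"scene":dict(jn=(310,242,342,262),jf=(380,230,406,248),blk=(225,238,270,270)),"side":dict(jn=(274,190,296,206),jf=(240,160,262,174),blk=(284,236,325,268))}
for cn in("scene","side"):
    c=d[cn]; hsv=cv2.cvtColor(c["color"],cv2.COLOR_RGB2HSV)
    for k,(x0,y0,x1,y1) in rois[cn].items():
        h,s,v=[hsv[y0:y1,x0:x1,i].astype(int) for i in range(3)]
        if k!="blk": m=(s<70)&(v<125)
        else: m=(h<20)&(s>110)&(v>105)&(v<185)&(h<15)
        n,l,st,ce=cv2.connectedComponentsWithStats(m.astype(np.uint8)); i=1+st[1:,4].argmax(); l=(l==i)
        ys,xs=np.nonzero(l); 
        P=np.array([onz(c,a+x0,b+y0,.07 if k!="blk" else .046)[:2] for a,b in zip(xs,ys)])
        r=cv2.minAreaRect(P.astype(np.float32)*1000)
        print(cn,k,len(xs),"pix",xs.mean()+x0,ys.mean()+y0,"mean",P.mean(0).round(4),"rect",np.round(r[0],1),np.round(r[1],1),round(r[2],1))
    # print block region hsv sample
    x0,y0,x1,y1=rois[cn]["blk"]; print(hsv[(y0+y1)//2,x0:x1:3].tolist())
# foot dark masks
for cn,(x0,y0,x1,y1) in(("scene",(145,265,225,355)),("side",(355,235,425,290))):
    c=d[cn]; g=cv2.cvtColor(c["color"],cv2.COLOR_RGB2HSV)[y0:y1,x0:x1]; m=((g[...,2]<75)).astype(np.uint8)
    cs,_=cv2.findContours(m,0,2); q=max(cs,key=cv2.contourArea); hull=cv2.convexHull(q); ap=cv2.approxPolyDP(hull,3,True)[:,0]+[x0,y0]
    for p in ap: print(cn,p,onz(c,*p,.012).round(3))
    w=((g[...,2]>170)&(g[...,1]<50)).astype(np.uint8); ys,xs=np.nonzero(w); print("ring",len(xs),xs.mean()+x0,ys.mean()+y0)
E
```

```text
scene jn 280 pix 324.675 252.68928571428572 mean [0.5062 0.1351] rect [505.8 133.5] [48.2 73.5] 81.9
scene jf 267 pix 391.4531835205992 239.4943820224719 mean [0.4549 0.3305] rect [453.8 328.4] [51.8 79.3] 76.3
scene blk 28 pix 254.57142857142858 238.89285714285714 mean [ 0.4171 -0.0527] rect [417.6 -54.3] [34.2  8.8] 88.9
[[15, 133, 151], [15, 133, 148], [15, 158, 68], [15, 151, 135], [15, 151, 132], [15, 150, 134], [15, 151, 132], [15, 151, 142], [15, 150, 126], [15, 156, 75], [15, 154, 63], [15, 155, 64], [14, 159, 64], [15, 143, 98], [17, 125, 151]]
side jn 147 pix 284.4557823129252 199.69387755102042 mean [0.487  0.1299] rect [487.6 130.8] [51.8 45.6] 66.4
side jf 131 pix 249.74045801526717 167.3969465648855 mean [0.4341 0.3284] rect [435.  327.8] [58.6 44.4] 69.1
side blk 21 pix 291.0952380952381 255.1904761904762 mean [ 0.4176 -0.0816] rect [417.1 -82.6] [11.7 32.4] 29.7
[[16, 137, 195], [14, 148, 190], [15, 147, 104], [15, 150, 109], [17, 150, 191], [15, 158, 176], [15, 156, 180], [16, 151, 194], [16, 151, 194], [15, 156, 181], [16, 157, 174], [16, 141, 116], [17, 131, 195], [18, 126, 194]]
scene [175 291] [ 0.584 -0.266  0.012]
scene [190 292] [ 0.588 -0.226  0.012]
scene [208 308] [ 0.646 -0.177  0.012]
scene [193 354] [ 0.788 -0.206  0.012]
scene [153 349] [ 0.771 -0.3    0.012]
ring 0 nan nan
side [371 268] [ 0.647 -0.211  0.012]
side [374 260] [ 0.672 -0.187  0.012]
side [408 262] [ 0.771 -0.24   0.012]
side [399 272] [ 0.722 -0.262  0.012]
side [384 276] [ 0.67  -0.256  0.012]
ring 319 397.0 257.39811912225707<stdin>:22: RuntimeWarning: Mean of empty slice.
  ret = ret.dtype.type(ret / rcount)
```

Emit:
move_arm --moves '[[[0.237,-0.402,0.135,-58,100],[0.237,-0.402,0.135,-58,100],[0.237,-0.402,0.135,-58,100],[0.237,-0.402,0.135,-58,100],[0.237,-0.402,0.135,-58,100]]]'

```text
clock: 0.78
eef_pos: [0.3659, 0.1921, 0.2851]
tool_rot: [0.638, 0.77, 0.0, 0.0]
ft_force: [0.5, 0.8, 0.1]
grip_width: 0.0848
grasp_force: 0.0
```

Emit:
move_arm --moves '[[[0.084,-0.142,0.045,-5,100],[0.084,-0.142,0.045,-5,100],[0.084,-0.142,0.045,-5,100],[0.084,-0.142,0.045,-5,100]]]'

```text
clock: 1.27
eef_pos: [0.4507, 0.0494, 0.3298]
tool_rot: [0.671, 0.742, 0.0, 0.0]
ft_force: [-0.2, -0.5, -0.5]
grip_width: 0.0854
grasp_force: 0.0
```

```bash
cat > look.py <<'E'
import sys
from h import *
from workcell import monitor, vision
n=sys.argv[1]; o=monitor.get_obs(); c=vision.camera("wrist")
pickle.dump((c,o),open(n+".pkl","wb")); cv2.imwrite(f"pics/{n}.png",cv2.resize(c["color"][:,:,::-1],None,fx=1.4,fy=1.4,interpolation=cv2.INTER_CUBIC))
print(o["clock"],o["eef_pos"],o["tool_rot"],o["joint_pos"])
E
python3 look.py w1
```

```text
1.275 [0.45074243 0.0493776  0.32979631] [6.70618004e-01 7.41802764e-01 1.64775938e-04 3.52553534e-04] [ 1.09341251e-01  1.29128312e-01  2.06689949e-01  1.64764328e+00
 -3.08224839e-04  1.57942445e+00]
```

View pics/w1.png

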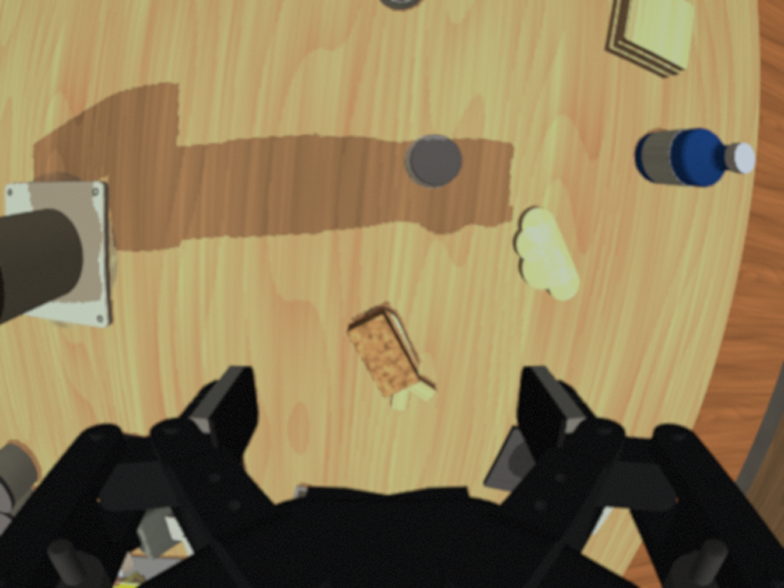

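```bash
python3 - <<'E'
from h import *
c,o=pickle.load(open("w1.pkl","rb")); k=1.4
P=[wonz(c,o,u/k,v/k,.046)[:2] for u,v in[(349,329),(384,311),(420,380),(387,397)]]
for a in P: print(a.round(4))
P=np.array(P); print("side",[np.linalg.norm(P[i]-P[i-1]).round(4) for i in range(4)],"c",P.mean(0).round(4))
print([np.degrees(np.arctan2(*(x[::-1]))).round(1) for x in(P[2]-P[1],P[3]-P[0],P[1]-P[0],P[2]-P[3])])
img=c["color"]; g=cv2.cvtColor(img,cv2.COLOR_RGB2HSV)
m=((g[...,1]<60)&(g[...,2]<120)).astype(np.uint8)
n,l,st,ce=cv2.connectedComponentsWithStats(m)
for i in range(1,n):
    if st[i,4]>150: print(st[i],ce[i]*k,wonz(c,o,*ce[i],.07).round(4))
print("tail",wonz(c,o,400/k,405/k,.018),wonz(c,o,433/k,388/k,.018), "jarfar edge bottom",wonz(c,o,400/k,9/k,.07))
for n,p in(("foot corner",(518,427)),("fc2",(485,485))): print(n,wonz(c,o,p[0]/k,p[1]/k,.012))
E
```

```text
[ 0.4197 -0.0456]
[ 0.4549 -0.0218]
[ 0.5029 -0.0978]
[ 0.4685 -0.1227]
side [np.float64(0.0912), np.float64(0.0426), np.float64(0.0899), np.float64(0.0425)] c [ 0.4615 -0.072 ]
[np.float64(-57.8), np.float64(-57.7), np.float64(34.1), np.float64(35.9)]
[456  92  42  41 793] [659.37881463 157.14249685] [0.7301 0.1843 0.07  ]
[ 290   99   39   34 1084] [432.8802583  161.05682657] [0.4854 0.1373 0.07  ]
[    0   261   560   159 46356] [382.82778928 508.7536155 ] [ 0.4783 -0.27    0.07  ]
tail [ 0.48679032 -0.1466843   0.018     ] [ 0.52347123 -0.12002255  0.018     ] jarfar edge bottom [0.43902651 0.28638004 0.07      ]
foot corner [ 0.64413424 -0.17139723  0.012     ]
fc2 [ 0.6192584  -0.26829963  0.012     ]
```

Emit:
move_arm --moves '[[[0.011,-0.121,-0.15,26.5,100],[0.011,-0.121,-0.2,26.5,100],[0.011,-0.121,-0.25,26.5,100],[0.011,-0.121,-0.25,26.5,100],[0.011,-0.121,-0.25,26.5,100]]]'

```text
clock: 1.95
eef_pos: [0.4569, -0.0681, 0.076]
tool_rot: [0.48, 0.877, -0.001, -0.003]
ft_force: [0.9, -0.2, 0.1]
grip_width: 0.0855
grasp_force: 0.0
```

```bash
python3 look.py w2
```

```text
1.95 [ 0.45685886 -0.06809273  0.07602668] [ 0.47978831  0.87737849 -0.00096046 -0.0030398 ] [-1.48171136e-01  2.65677431e-01 -2.97739616e-01  1.01374833e+00
  2.94527809e-04  8.52660325e-01]
```

View pics/w2.png

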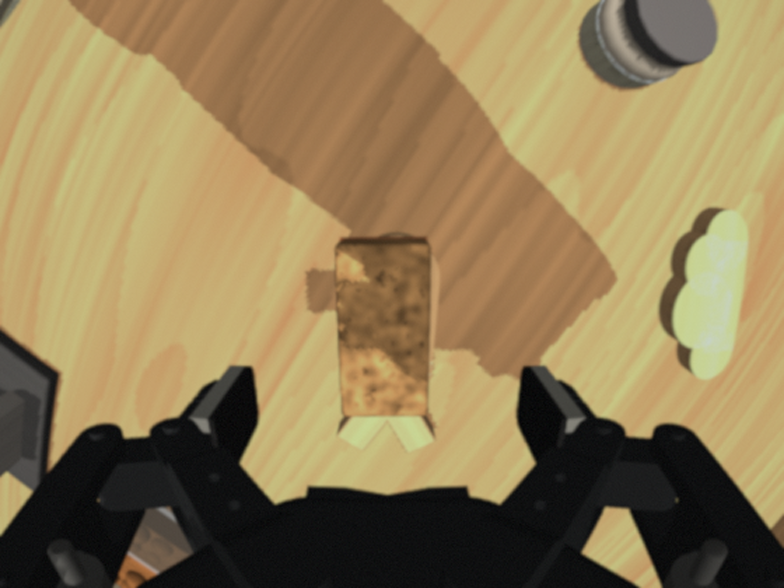

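```bash
python3 - <<'E'
from h import *
c,o=pickle.load(open("w2.pkl","rb")); k=1.4
P=np.array([wonz(c,o,u/k,v/k,.046)[:2] for u,v in[(337,246),(431,246),(429,415),(343,416)]])
print("side",[np.linalg.norm(P[i]-P[i-1]).round(4) for i in range(4)],"c",P.mean(0).round(4))
print([np.degrees(np.arctan2(*(x[::-1]))).round(1) for x in(P[2]-P[1],P[3]-P[0],P[1]-P[0],P[2]-P[3])])
T=np.array([wonz(c,o,u/k,v/k,.018)[:2] for u,v in[(352,443),(420,443)]]); print(T, T.mean(0))
print("jar cap",wonz(c,o,679/k,25/k,.07))
print("foot front corners",wonz(c,o,58/k,375/k,.012))
E
```

```text
side [np.float64(0.0881), np.float64(0.0432), np.float64(0.0874), np.float64(0.0446)] c [ 0.4599 -0.0747]
[np.float64(-56.2), np.float64(-57.2), np.float64(32.7), np.float64(33.7)]
[[ 0.48566033 -0.15242919]
 [ 0.5202847  -0.13003074]] [ 0.50297252 -0.14122996]
jar cap [0.4900617  0.13175688 0.07      ]
foot front corners [ 0.28748631 -0.24162416  0.012     ]
```

Emit:
move_arm --moves '[[[-0.001,-0.002,-0.045,0.5,100],[-0.001,-0.002,-0.063,0.5,100],[-0.001,-0.002,-0.063,0.5,100],[-0.001,-0.002,-0.063,0.5,40],[-0.001,-0.002,-0.063,0.5,40]]]'

```text
clock: 2.62
eef_pos: [0.4606, -0.0709, 0.018]
tool_rot: [0.476, 0.879, 0.0, 0.001]
ft_force: [0.8, 0.1, -0.1]
grip_width: 0.0517
grasp_force: 0.0
```

Emit:
move_arm --moves '[[[0,0,0,0,30],[0,0,0,0,30],[0,0,0,0,30],[0,0,0,0,30]]]'

```text
clock: 3.12
eef_pos: [0.4593, -0.0712, 0.0166]
tool_rot: [0.477, 0.879, -0.0, -0.0]
ft_force: [0.2, -0.8, -0.6]
grip_width: 0.0254
grasp_force: 0.0
```

```bash
python3 look.py w3
```

```text
3.125 [ 0.45929618 -0.07122564  0.01664326] [ 4.76546768e-01  8.79149120e-01 -4.23638677e-06 -4.62627176e-05] [-1.53866917e-01  3.39423237e-01 -3.76389931e-01  8.55073148e-01
  2.31253634e-05  8.39578256e-01]
```

View pics/w3.png

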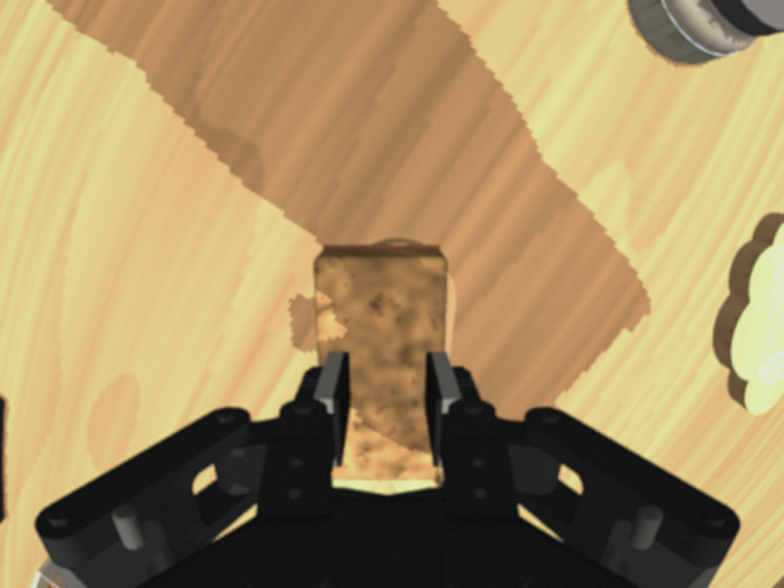

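```bash
python3 - <<'E'
from h import *
c,o=pickle.load(open("w3.pkl","rb")); k=1.4
for z in(.016,.031,.046): 
    P=np.array([wonz(c,o,u/k,v/k,z)[:2] for u,v in[(315,258),(447,258),(443,478),(332,478)]])
    print(z,"side",[np.linalg.norm(P[i]-P[i-1]).round(4) for i in range(4)],"c",P.mean(0).round(4))
# finger tips triangulated in the tool frame from known opening
for u1,u2,v,w in((254,520,366,.0854),(348,428,352,.0254)):
    q=dict(eef_pos=np.zeros(3),tool_rot=[0,0,0,1]); e,a=wray(c,q,u1/k,v/k); e,b=wray(c,q,u2/k,v/k); t=w/abs(a[1]-b[1]); print(e+t*a,e+t*b)
E
```

```text
0.016 side [np.float64(0.1063), np.float64(0.0524), np.float64(0.1064), np.float64(0.0535)] c [ 0.4677 -0.0859]
0.031 side [np.float64(0.0973), np.float64(0.0479), np.float64(0.0974), np.float64(0.049)] c [ 0.4638 -0.0799]
0.046 side [np.float64(0.0883), np.float64(0.0435), np.float64(0.0883), np.float64(0.0444)] c [ 0.46   -0.0738]
[ 0.00975737 -0.04272108 -0.0459165 ] [ 0.00988207  0.04267892 -0.04602309]
[ 0.01362465 -0.01240535 -0.04217829] [ 0.01367847  0.01299465 -0.04226325]
```

Emit:
move_arm --moves '[[[0.001,-0.003,0,0,100],[0.001,-0.003,0,0,100],[0.001,-0.003,0,0,100],[0.001,-0.003,-0.015,0,100],[0.001,-0.003,-0.03,0,100]]]'

```text
clock: 3.8
eef_pos: [0.4606, -0.0742, -0.0135]
tool_rot: [0.476, 0.879, 0.0, 0.0]
ft_force: [-0.1, 0.1, -0.3]
grip_width: 0.0856
grasp_force: 0.0
```

```bash
python3 look.py w4; python3 - <<'E'
from workcell import vision
import cv2,numpy as np
a=vision.camera("side")["color"][225:285,265:345,::-1]; cv2.imwrite("pics/s4.png",cv2.resize(a,None,fx=5,fy=5,interpolation=cv2.INTER_CUBIC))
b=vision.camera("scene")["color"][205:285,205:305,::-1]; b=cv2.resize(b,None,fx=4,fy=4,interpolation=cv2.INTER_CUBIC)
a=cv2.imread("pics/s4.png"); im=np.zeros((320,800,3),np.uint8); im[:300,:400]=a; im[:320,400:]=b; cv2.imwrite("pics/s4.png",im)
E
```

```text
3.8 [ 0.46063347 -0.07421548 -0.013499  ] [4.76482696e-01 8.79183762e-01 1.23856883e-04 3.70554770e-04] [-1.59735246e-01  3.85580737e-01 -4.06126525e-01  7.78307732e-01
 -1.12064169e-05  8.33564249e-01]
```

View pics/s4.png

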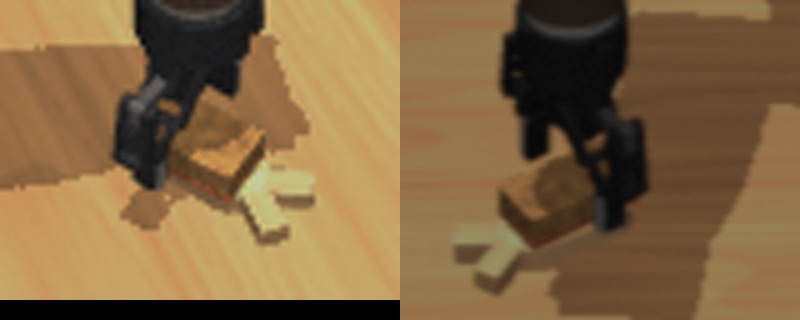

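Emit:
move_arm --moves '[[[0,0,0,0,40],[0,0,0,0,40],[0,0,0,0,20],[0,0,0,0,20],[0,0,0,0,20]]]'

```text
clock: 4.58
eef_pos: [0.4612, -0.0743, -0.0125]
tool_rot: [0.477, 0.879, 0.0, 0.001]
ft_force: [-0.5, -0.3, 6.1]
grip_width: 0.0439
grasp_force: 62.8
```

Emit:
move_arm --moves '[[[0,0,0.03,0,20],[0,0,0.09,0,20],[0,0,0.15,0,20],[0,0.06,0.2,-8,20],[0,0.12,0.22,-17,20]]]'

```text
clock: 5.2
eef_pos: [0.4614, 0.0305, 0.2025]
tool_rot: [0.603, 0.798, 0.001, 0.001]
ft_force: [0.3, 0.5, -2.1]
grip_width: 0.044
grasp_force: 62.1
```

Emit:
move_arm --moves '[[[0,0.06,0,0,20],[0,0.12,0,0,20],[0,0.186,0,0,20],[0,0.186,0,0,20],[0,0.186,0,0,20]]]'

```text
clock: 5.82
eef_pos: [0.4598, 0.216, 0.1994]
tool_rot: [0.599, 0.801, -0.001, -0.0]
ft_force: [-0.5, -0.6, -0.8]
grip_width: 0.0439
grasp_force: 62.0
```

```bash
python3 look.py w5
```

```text
5.825 [0.45979951 0.2160276  0.19941297] [ 5.99036268e-01  8.00721391e-01 -8.63978521e-04 -2.39316353e-04] [ 4.39479812e-01  2.57350095e-01  3.12626047e-02  1.34645911e+00
 -3.89191374e-04  1.72407473e+00]
```

View pics/w5.png

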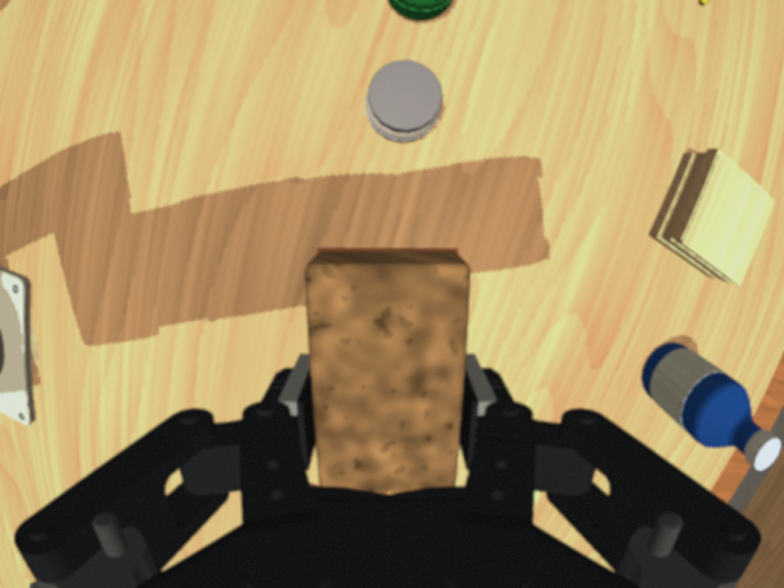

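```bash
python3 - <<'E'
from h import *
k=1.4
c,o=pickle.load(open("w5.pkl","rb")); print("jf",wonz(c,o,405/k,96/k,.07), np.linalg.norm(wonz(c,o,367/k,96/k,.07)-wonz(c,o,442/k,96/k,.07)))
P=np.array([wonz(c,o,u/k,v/k,.2+.0585)[:2] for u,v in[(308,265),(468,264)]]); 
print("block far edge",P,np.linalg.norm(P[1]-P[0]),np.degrees(np.arctan2(*(P[1]-P[0])[::-1])))
c,o=pickle.load(open("w1.pkl","rb")); print("jn w1",wonz(c,o,434/k,160/k,.07), np.linalg.norm(wonz(c,o,406/k,160/k,.07)-wonz(c,o,462/k,160/k,.07)))
c,o=pickle.load(open("w2.pkl","rb")); print("jn w2",wonz(c,o,679/k,25/k,.07))
E
```

```text
jf [0.43597792 0.33726844 0.07      ] 0.0496673028989256
block far edge [[0.42676302 0.2531599 ]
 [0.4672546  0.26542913]] 0.04230959413914859 16.85716882715582
jn w1 [0.48639197 0.13839261 0.07      ] 0.05348907220836406
jn w2 [0.4900617  0.13175688 0.07      ]
```

Emit:
move_arm --moves '[[[0.003,0.019,-0.03,-2,20],[0.003,0.019,-0.09,-2,20],[0.003,0.019,-0.14,-2,20],[0.003,0.019,-0.18,-2,20],[0.003,0.019,-0.18,-2,20]]]'

```text
clock: 6.5
eef_pos: [0.4605, 0.2316, 0.0172]
tool_rot: [0.615, 0.789, -0.004, -0.002]
ft_force: [-0.3, -0.2, -1.1]
grip_width: 0.0439
grasp_force: 61.9
```

Emit:
move_arm --moves '[[[0.001,0.001,-0.02,0,20],[0.001,0.001,-0.038,0,20],[0.001,0.001,-0.046,0,20],[0.001,0.001,-0.046,0,20],[0.001,0.001,-0.046,0,20]]]'

```text
clock: 7.12
eef_pos: [0.4655, 0.2363, -0.0246]
tool_rot: [0.614, 0.79, 0.001, 0.0]
ft_force: [-1.0, 0.2, -0.1]
grip_width: 0.0437
grasp_force: 62.0
```

Emit:
move_arm --moves '[[[-0.001,-0.001,-0.005,0,20],[-0.001,-0.001,-0.005,0,20],[-0.001,-0.001,-0.005,0,20]]]'

```text
clock: 7.5
eef_pos: [0.4642, 0.2354, -0.0304]
tool_rot: [0.613, 0.79, 0.001, 0.0]
ft_force: [0.5, 0.5, 2.9]
grip_width: 0.0439
grasp_force: 62.2
```

Light contact. Release and rise.

Emit:
move_arm --moves '[[[0,0,0,0,70],[0,0,0,0,100],[0,0,0,0,100],[0,0,0,0,100],[0,0,0.03,0,100]]]'

```text
clock: 8.12
eef_pos: [0.461, 0.2338, -0.0028]
tool_rot: [0.613, 0.79, -0.003, -0.001]
ft_force: [-0.0, -0.4, 0.2]
grip_width: 0.085
grasp_force: 0.0
```

Emit:
move_arm --moves '[[[0,0,0.06,0,100],[0,0,0.12,0,100],[0,0,0.18,0,100],[0,0,0.24,0,100],[0,0,0.24,0,100]]]'

```text
clock: 8.75
eef_pos: [0.4664, 0.2365, 0.245]
tool_rot: [0.613, 0.79, 0.005, 0.003]
ft_force: [0.7, 0.1, -0.8]
grip_width: 0.0855
grasp_force: 0.0
```

```bash
python3 look.py w6
```

```text
8.75 [0.46638726 0.23652886 0.24499245] [0.61342888 0.78972771 0.00537044 0.00251416] [4.69327604e-01 2.61889211e-01 1.54959875e-01 1.45200737e+00
 3.81589140e-05 1.79014521e+00]
```

View pics/w6.png

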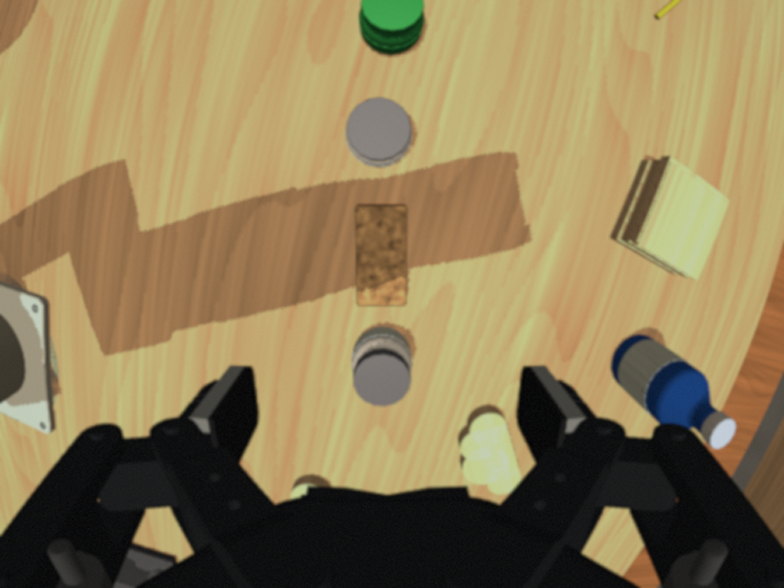

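Emit:
move_arm --moves '[[[-0.005,-0.305,-0.08,21,100],[-0.005,-0.305,-0.08,21,100],[-0.005,-0.305,-0.08,21,100],[-0.005,-0.305,-0.08,21,100],[-0.005,-0.305,-0.08,21,100]]]'

```text
clock: 9.43
eef_pos: [0.457, -0.0586, 0.1602]
tool_rot: [0.459, 0.888, -0.001, -0.001]
ft_force: [1.1, -0.1, 0.4]
grip_width: 0.0852
grasp_force: 0.0
```

```bash
python3 look.py w7; python3 - <<'E'
from h import *
k=1.4
c,o=pickle.load(open("w6.pkl","rb"))
for n,u,v,z in(("jf",379,130,.07),("jn",382,376,.07),("b",381,254,.028)): print(n,wonz(c,o,u/k,v/k,z))
E
```

```text
9.425 [ 0.45699104 -0.05863921  0.16016429] [ 4.59086561e-01  8.88390229e-01 -5.00436420e-04 -1.44201866e-03] [-1.27652646e-01  1.87002019e-01 -1.63382303e-01  1.22346442e+00
  4.66455375e-05  8.26281950e-01]
jf [0.43624931 0.33722349 0.07      ]
jn [0.4878523  0.14369195 0.07      ]
b [0.46327941 0.23743901 0.028     ]
```

View pics/w7.png

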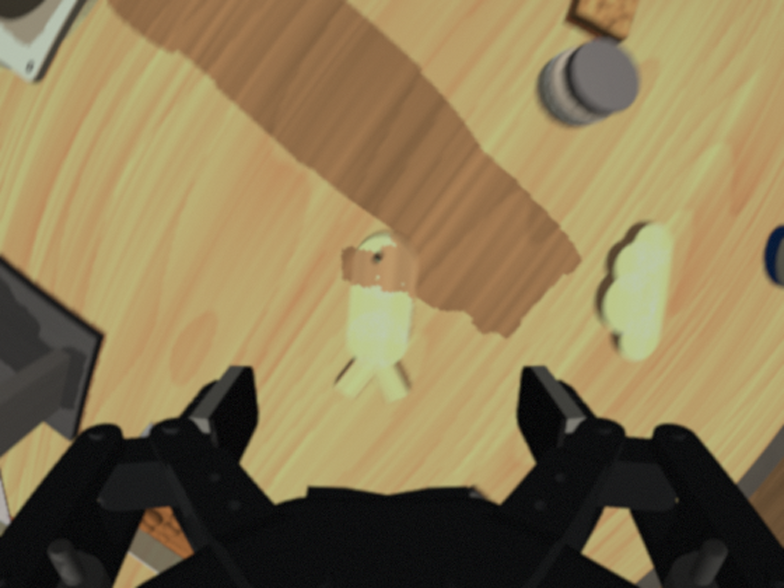

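```bash
python3 - <<'E'
from h import *
k=1.4
c,o=pickle.load(open("w7.pkl","rb"))
f=lambda u,v:wonz(c,o,u/k,v/k,.018)[:2]
n,t=f(380,234),(f(345,390)+f(400,398))/2
L,Rr=f(347,325),f(413,325)
d=n-t; a=np.degrees(np.arctan2(d[1],d[0])); u=d/np.linalg.norm(d)
print("len",np.linalg.norm(d),"az",a,"width",np.linalg.norm(L-Rr),"from nose",n-u*.051,"from tail",t+u*.082)
m=(L+Rr)/2; print("mid sides",m, "lateral off",np.cross(u,m-n))
print("tool y az",np.degrees(np.arctan2(*R.from_quat(o["tool_rot"]).apply([0,1,0])[:2][::-1])))
E
```

```text
len 0.12443239576739297 az 122.49499919857507 width 0.04874950984814204 from nose [ 0.46391893 -0.08143447] from tail [ 0.45931619 -0.07420823]
mid sides [ 0.47525652 -0.09334159] lateral off -0.0031657411720621975
tool y az 35.343702977276735<stdin>:9: DeprecationWarning: Arrays of 2-dimensional vectors are deprecated. Use arrays of 3-dimensional vectors instead. (deprecated in NumPy 2.0)
```

Emit:
move_arm --moves '[[[0.007,-0.02,-0.06,-1,100],[0.007,-0.02,-0.11,-1,100],[0.007,-0.02,-0.15,-1,100],[0.007,-0.02,-0.165,-1,100],[0.007,-0.02,-0.165,-1,100]]]'

```text
clock: 10.1
eef_pos: [0.4624, -0.0763, -0.0052]
tool_rot: [0.467, 0.884, -0.001, -0.003]
ft_force: [-0.2, 0.5, -0.2]
grip_width: 0.0854
grasp_force: 0.0
```

Emit:
move_arm --moves '[[[0,0,0,0,100],[0,0,0,0,100]]]'

```text
clock: 10.35
eef_pos: [0.4665, -0.0771, -0.0017]
tool_rot: [0.467, 0.884, 0.0, 0.001]
ft_force: [-0.0, -0.5, 1.6]
grip_width: 0.0855
grasp_force: 0.0
```

Emit:
move_arm --moves '[[[-0.002,-0.002,-0.015,0,100],[-0.002,-0.002,-0.027,0,100],[-0.002,-0.002,-0.027,0,100]]]'

```text
clock: 10.72
eef_pos: [0.463, -0.0789, -0.03]
tool_rot: [0.467, 0.884, -0.0, -0.001]
ft_force: [0.7, 0.1, -0.1]
grip_width: 0.0853
grasp_force: 0.0
```

Emit:
move_arm --moves '[[[0,0,0,0,60],[0,0,0,0,40],[0,0,0,0,20],[0,0,0,0,20],[0,0,0,0,20]]]'

```text
clock: 11.35
eef_pos: [0.4646, -0.0791, -0.0284]
tool_rot: [0.467, 0.884, 0.0, 0.001]
ft_force: [-0.9, 1.2, 6.0]
grip_width: 0.0445
grasp_force: 60.3
```

Emit:
move_arm --moves '[[[0,0,0.05,0,20],[0,0,0.11,0,20],[0,0.02,0.17,-10,20],[0.02,0.04,0.22,-20,20],[0.04,0.06,0.27,-30,20]]]'

```text
clock: 11.98
eef_pos: [0.5039, -0.0185, 0.2429]
tool_rot: [0.682, 0.731, 0.0, 0.001]
ft_force: [1.6, -0.1, 0.1]
grip_width: 0.0443
grasp_force: 61.0
```

Emit:
move_arm --moves '[[[0.06,0,0.06,-5,20],[0.12,0,0.08,-5,20],[0.18,0,0.08,-5,20],[0.24,0,0.08,-5,20],[0.3,0,0.08,-5,20]]]'

```text
clock: 12.6
eef_pos: [0.653, -0.0162, 0.3321]
tool_rot: [0.71, 0.702, -0.037, -0.039]
ft_force: [18.4, -1.1, 29.1]
grip_width: 0.0445
grasp_force: 61.2
```

```bash
cat > st.py <<'E'
from h import *
from workcell import monitor
o=monitor.get_obs(); T=R.from_quat(o["tool_rot"])
print("t",o["clock"],"p",o["eef_pos"].round(4),"q",o["joint_pos"].round(3),"z",T.apply([0,0,1]).round(3),"y",T.apply([0,1,0]).round(3),"w",o["grip_width"],o["grasp_force"])
E
python3 st.py
```

```text
t 12.6 p [ 0.653  -0.0162  0.3321] q [-0.025  0.804  1.276  2.15   0.     1.558] z [-0.107  0.003 -0.994] y [ 0.994 -0.012 -0.107] w 0.044455896480754625 61.19674440007657
```

Emit:
move_arm --moves '[[[-0.05,0,0,0,20],[-0.1,0,0,0,20],[-0.1,0,0,0,20],[-0.1,0,0,0,20]]]'

```text
clock: 13.1
eef_pos: [0.5501, -0.0162, 0.3446]
tool_rot: [0.711, 0.702, -0.031, -0.032]
ft_force: [0.6, -0.1, -0.9]
grip_width: 0.0442
grasp_force: 63.0
```

```bash
python3 st.py
```

```text
t 13.1 p [ 0.5501 -0.0162  0.3446] q [-0.029  0.438  0.659  1.881 -0.     1.553] z [-0.089  0.002 -0.996] y [ 0.996 -0.012 -0.089] w 0.044190087474306035 63.036373159848154
```

```bash
cat > fk.py <<'E'
from h import *
D=[]
for f in("w1","w2","w3","w4","w5","w6","w7"):
    o=pickle.load(open(f+".pkl","rb"))[1]; D.append((o["joint_pos"],o["eef_pos"]))
o=pickle.load(open("d0.pkl","rb"))["obs"]; D.append((o["joint_pos"],o["eef_pos"]))
D.append((np.array([-.025,.804,1.276,2.15,0,0]),np.array([.653,-.0162,.3321])))
D.append((np.array([-.029,.438,.659,1.881,0,0]),np.array([.5501,-.0162,.3446])))
A=[];b=[]
for q,p in D:
    f=q[1]-q[2]; P=f+q[3]
    A+= [[1,0,np.sin(q[1]),np.cos(f),-np.sin(f),np.cos(P)],[0,1,np.cos(q[1]),-np.sin(f),-np.cos(f),-np.sin(P)]]
    b+= [np.hypot(*p[:2]),p[2]]
X,res,_,sv=np.linalg.lstsq(np.array(A),np.array(b),rcond=None)
def fk(q2,q3,q4):
    f=q2-q3;P=f+q4
    return np.array([X[0]+X[2]*np.sin(q2)+X[3]*np.cos(f)-X[4]*np.sin(f)+X[5]*np.cos(P), X[1]+X[2]*np.cos(q2)-X[3]*np.sin(f)-X[4]*np.cos(f)-X[5]*np.sin(P),P])
if __name__=="__main__":
    print(X.round(4),sv.round(2)); r=np.array(A)@X-b; print(abs(r).max())
    from scipy.optimize import least_squares
    lo=[-1.05,-1.09,-1.99];hi=[1.87,1.28,2.15]
    for w in(.1,.3,1):
      for r,z in((.55,.45),(.55,.55),(.55,.65),(.65,.45),(.7,.5),(.7,.6),(.45,.6)):
        s=least_squares(lambda q:(fk(*q)-[r,z,1.66])*[1,1,w],[.438,.659,1.881],bounds=(lo,hi))
        print(w,r,z,s.x.round(3),fk(*s.x).round(3))
E
python3 fk.py
```

```text
[-0.      0.2408  0.4933  0.3914 -0.008   0.4385] [6.17 4.44 1.15 0.89 0.33 0.04]
0.00018649468397746727
0.1 0.55 0.45 [0.491 1.041 2.15 ] [0.549 0.449 1.601]
0.1 0.55 0.55 [0.393 1.161 2.15 ] [0.547 0.543 1.382]
0.1 0.55 0.65 [0.312 1.28  2.124] [0.544 0.636 1.156]
0.1 0.65 0.45 [0.632 1.28  2.111] [0.646 0.446 1.462]
0.1 0.7 0.5 [0.581 1.28  1.973] [0.693 0.492 1.274]
0.1 0.7 0.6 [0.463 1.28  1.891] [0.692 0.587 1.074]
0.1 0.45 0.6 [0.17  0.986 2.15 ] [0.449 0.592 1.333]
0.3 0.55 0.45 [0.494 1.023 2.15 ] [0.546 0.442 1.621]
0.3 0.55 0.55 [0.397 1.073 2.15 ] [0.533 0.51  1.474]
0.3 0.55 0.65 [0.327 1.154 2.15 ] [0.525 0.576 1.323]
0.3 0.65 0.45 [0.656 1.273 2.15 ] [0.632 0.427 1.533]
0.3 0.7 0.5 [0.622 1.28  2.079] [0.658 0.454 1.422]
0.3 0.7 0.6 [0.519 1.28  2.053] [0.643 0.524 1.292]
0.3 0.45 0.6 [0.189 0.893 2.15 ] [0.44  0.55  1.446]
1 0.55 0.45 [0.497 0.996 2.15 ] [0.54  0.431 1.652]
1 0.55 0.55 [0.414 0.942 2.15 ] [0.51  0.459 1.622]
1 0.55 0.65 [0.35  0.909 2.15 ] [0.488 0.48  1.592]
1 0.65 0.45 [0.652 1.169 2.15 ] [0.608 0.396 1.633]
1 0.7 0.5 [0.668 1.208 2.15 ] [0.62  0.398 1.61 ]
1 0.7 0.6 [0.579 1.147 2.15 ] [0.591 0.433 1.582]
1 0.45 0.6 [0.229 0.759 2.15 ] [0.424 0.488 1.619]
```

Emit:
move_arm --moves '[[[0,0,0.04,0,20],[0,0,0.08,0,20],[0,0,0.12,0,20],[0,0,0.15,0,20],[0,0,0.18,0,20]]]'

```text
clock: 13.72
eef_pos: [0.5266, -0.0155, 0.4596]
tool_rot: [0.711, 0.703, -0.01, -0.011]
ft_force: [1.0, -0.6, -0.9]
grip_width: 0.0442
grasp_force: 63.8
```

```bash
python3 st.py
```

```text
t 13.725 p [ 0.5266 -0.0155  0.4596] q [-0.029  0.44   0.988  2.149 -0.     1.553] z [-0.03   0.001 -1.   ] y [ 0.999 -0.012 -0.03 ] w 0.0441613928891005 63.809771980158985
```

Works: tilt moves outward. Continue upward.

Emit:
move_arm --moves '[[[0.04,0,0.06,0,20],[0.06,0,0.12,0,20],[0.06,0,0.18,0,20],[0.06,0,0.24,0,20],[0.06,0,0.3,0,20]]]'

```text
clock: 14.35
eef_pos: [0.5202, -0.0139, 0.4884]
tool_rot: [0.711, 0.703, 0.011, 0.011]
ft_force: [0.3, -0.5, -0.3]
grip_width: 0.0443
grasp_force: 63.8
```

```bash
python3 st.py
```

```text
t 14.35 p [ 0.5202 -0.0139  0.4884] q [-0.027  0.396  1.006  2.149 -0.     1.556] z [ 0.031 -0.001 -1.   ] y [ 0.999 -0.012  0.031] w 0.044325446921259816 63.80565170198679
```

Emit:
move_arm --moves '[[[0.05,0,0.1,0,20],[0.05,0,0.15,0,20]]]'

```text
clock: 14.6
eef_pos: [0.5304, -0.0133, 0.5094]
tool_rot: [0.711, 0.702, 0.032, 0.033]
ft_force: [0.4, 0.1, -1.5]
grip_width: 0.0444
grasp_force: 63.8
```

Emit:
move_arm --moves '[[[0.05,0,0.1,0,20],[0.05,0,0.15,0,20]]]'

```text
clock: 14.85
eef_pos: [0.5402, -0.0126, 0.5298]
tool_rot: [0.709, 0.701, 0.052, 0.054]
ft_force: [-0.2, -0.3, -0.0]
grip_width: 0.0446
grasp_force: 63.8
```

Emit:
move_arm --moves '[[[0.05,0,0.1,0,20],[0.05,0,0.15,0,20]]]'

```text
clock: 15.1
eef_pos: [0.5497, -0.012, 0.5504]
tool_rot: [0.707, 0.699, 0.072, 0.075]
ft_force: [-0.5, -0.1, -1.2]
grip_width: 0.0441
grasp_force: 63.8
```

```bash
python3 st.py
```

```text
t 15.1 p [ 0.5497 -0.012   0.5504] q [-2.100e-02  3.920e-01  1.179e+00  2.149e+00 -1.000e-03  1.561e+00] z [ 0.207 -0.005 -0.978] y [ 0.978 -0.011  0.207] w 0.044134200198936255 63.82470964919776
```

Emit:
move_arm --moves '[[[0.02,0,0.1,0,20],[0.02,0,0.15,0,20]]]'

```text
clock: 15.35
eef_pos: [0.5402, -0.0116, 0.58]
tool_rot: [0.705, 0.697, 0.093, 0.097]
ft_force: [0.6, -0.6, -0.2]
grip_width: 0.0446
grasp_force: 63.8
```

Emit:
move_arm --moves '[[[0.0,0,0.1,0,20],[0.0,0,0.15,0,20]]]'

```text
clock: 15.6
eef_pos: [0.5195, -0.0112, 0.6113]
tool_rot: [0.702, 0.693, 0.114, 0.118]
ft_force: [-0.1, -0.2, -0.2]
grip_width: 0.0443
grasp_force: 63.8
```

Emit:
move_arm --moves '[[[0.0,0,0.1,0,20],[0.0,0,0.15,0,20]]]'

```text
clock: 15.85
eef_pos: [0.5032, -0.0109, 0.6389]
tool_rot: [0.698, 0.69, 0.133, 0.138]
ft_force: [0.0, 0.5, 0.1]
grip_width: 0.0446
grasp_force: 63.8
```

```bash
python3 st.py
```

```text
t 15.85 p [ 0.5032 -0.0109  0.6389] q [-2.100e-02  2.500e-01  1.214e+00  2.149e+00 -1.000e-03  1.561e+00] z [ 0.377 -0.009 -0.926] y [ 0.926 -0.01   0.377] w 0.04455991670506014 63.81481528747827
```

Emit:
move_arm --moves '[[[0.02,0,0.1,0,20],[0.02,0,0.15,0,20]]]'

```text
clock: 16.1
eef_pos: [0.5037, -0.0106, 0.6609]
tool_rot: [0.694, 0.686, 0.152, 0.157]
ft_force: [-0.4, -0.2, -2.0]
grip_width: 0.0443
grasp_force: 63.8
```

Emit:
move_arm --moves '[[[0.02,0,0.1,0,20],[0.02,0,0.15,0,20]]]'

```text
clock: 16.35
eef_pos: [0.49, -0.01, 0.6823]
tool_rot: [0.69, 0.682, 0.168, 0.173]
ft_force: [-0.4, 1.2, -0.4]
grip_width: 0.0444
grasp_force: 63.8
```

```bash
python3 st.py
```

```text
t 16.35 p [ 0.49   -0.01    0.6823] q [-1.900e-02  2.090e-01  1.275e+00  2.149e+00 -2.000e-03  1.563e+00] z [ 0.468 -0.011 -0.884] y [ 0.884 -0.009  0.468] w 0.04443772174462715 63.81711176130921
```

```bash
python3 - <<'E'
from h import *
from workcell import vision,monitor
d=pickle.load(open("d0.pkl","rb"))
C={}
for cn,(x0,y0,x1,y1) in(("scene",(160,272,205,305)),("side",(365,235,402,270))):
    c=d[cn]; g=cv2.cvtColor(c["color"],cv2.COLOR_RGB2HSV)[y0:y1,x0:x1]; m=((g[...,2]>140)&(g[...,1]<45)).astype(np.uint8)
    cs,_=cv2.findContours(m,0,2); q=max(cs,key=cv2.contourArea); e=cv2.fitEllipse(cv2.convexHull(q)); b=cv2.boundingRect(q)
    C[cn]=(e[0][0]+x0,e[0][1]+y0); print(cn,C[cn],e[1],(b[0]+x0,b[1]+y0,b[2],b[3]), onz(c,*C[cn],.13))
(e1,a),(e2,b)=ray(d["scene"],*C["scene"]),ray(d["side"],*C["side"])
s=np.linalg.lstsq(np.c_[a,-b],e2-e1,rcond=None)[0]; print("tri",e1+s[0]*a,e2+s[1]*b)
# predicted corners for the assumed foot
psi=np.radians(-12.8); O=np.array([.661,-.226])
for X,Y in((-.03,.05),(-.03,-.05),(.12,.05),(.12,-.05)):
    p=[*(O+[X*np.cos(psi)-Y*np.sin(psi),X*np.sin(psi)+Y*np.cos(psi)]),.012]; print(np.round(p,3),"scene",np.round(proj(d["scene"],p)),"side",np.round(proj(d["side"],p)))
o=monitor.get_obs(); c=vision.camera("wrist"); pickle.dump((c,o),open("w8.pkl","wb"))
cv2.imwrite("pics/w8.png",c["color"][:,:,::-1])
h=cv2.cvtColor(c["color"],cv2.COLOR_RGB2HSV)
for v in range(140,320,6): print(v,[tuple(int(k) for k in h[v,u]) for u in(255,275,295)])
E
```

```text
scene (182.4448757171631, 282.64971828460693) (14.645024299621582, 25.757728576660156) (170, 279, 27, 12) [ 0.67187003 -0.23087864  0.13      ]
side (383.7069683074951, 250.83800888061523) (18.252628326416016, 21.39105987548828) (374, 242, 21, 19) [ 0.65985749 -0.23603915  0.13      ]
tri [ 0.66403696 -0.23206405  0.12218737] [ 0.6638195  -0.2316111   0.12233666]
[ 0.643 -0.171  0.012] scene [211. 307.] side [364. 259.]
[ 0.621 -0.268  0.012] scene [173. 301.] side [373. 284.]
[ 0.789 -0.204  0.012] scene [194. 355.] side [407. 252.]
[ 0.767 -0.301  0.012] scene [153. 348.] side [417. 277.]
140 [(19, 109, 226), (25, 95, 226), (22, 103, 226)]
146 [(19, 109, 225), (26, 93, 226), (22, 100, 226)]
152 [(20, 108, 226), (27, 89, 226), (22, 100, 226)]
158 [(20, 108, 226), (27, 91, 226), (22, 102, 226)]
164 [(21, 107, 226), (20, 106, 139), (21, 107, 220)]
170 [(18, 111, 135), (33, 68, 234), (34, 71, 212)]
176 [(33, 71, 234), (34, 69, 234), (34, 61, 235)]
182 [(33, 70, 234), (34, 67, 235), (34, 63, 235)]
188 [(33, 72, 234), (33, 66, 235), (34, 63, 234)]
194 [(33, 71, 234), (34, 67, 235), (34, 
[... 344 characters left out ...]
16), (16, 114, 213)]
242 [(17, 115, 209), (16, 115, 216), (17, 113, 212)]
248 [(16, 115, 211), (16, 115, 215), (16, 114, 211)]
254 [(16, 114, 210), (16, 113, 216), (16, 114, 211)]
260 [(16, 113, 209), (16, 113, 215), (16, 113, 209)]
266 [(16, 113, 209), (17, 113, 216), (16, 115, 209)]
272 [(16, 112, 209), (16, 114, 215), (16, 114, 208)]
278 [(16, 115, 209), (16, 115, 216), (16, 113, 207)]
284 [(16, 114, 208), (16, 112, 217), (16, 114, 206)]
290 [(16, 113, 210), (17, 113, 216), (16, 114, 205)]
296 [(17, 113, 207), (17, 113, 216), (16, 114, 204)]
302 [(34, 63, 233), (32, 66, 228), (30, 71, 223)]
308 [(33, 62, 232), (34, 62, 234), (32, 62, 229)]
314 [(34, 61, 233), (34, 64, 235), (32, 63, 229)]
```

```bash
python3 - <<'E'
from h import *
c,o=pickle.load(open("w8.pkl","rb")); q=dict(eef_pos=np.zeros(3),tool_rot=[0,0,0,1])
h=cv2.cvtColor(c["color"],cv2.COLOR_RGB2HSV)
col=h[155:175,276]; print([tuple(map(int,x)) for x in col])
for v in(163,166): print(wonz(c,q,276,v,-.0465), wonz(c,q,276,v,-.0285))
row=h[215]; m=(abs(row[:,0].astype(int)-34)<3)&(row[:,2]>215); xs=np.nonzero(m)[0]; xs=xs[(xs>180)&(xs<380)]; print(xs.min(),xs.max(), wonz(c,q,xs.min(),215,-.0465),wonz(c,q,xs.max(),215,-.0465))
from fk import fk
from scipy.optimize import least_squares
s=least_squares(lambda q:fk(*q)-[np.hypot(.6145,.2177),.209,1.571-.487],[.5,.5,1.5]); print(s.x,s.cost)
E
```

```text
[(26, 91, 227), (26, 90, 226), (26, 93, 225), (26, 91, 227), (26, 93, 226), (26, 93, 226), (25, 94, 226), (24, 98, 219), (23, 99, 180), (19, 107, 138), (16, 113, 120), (17, 110, 121), (25, 86, 151), (33, 76, 205), (33, 70, 231), (34, 67, 235), (34, 67, 235), (33, 66, 234), (34, 67, 235), (34, 66, 235)]
[ 0.05298923 -0.00071794 -0.0465    ] [ 0.05100197 -0.00071863 -0.0285    ]
[ 0.05177277 -0.00071693 -0.0465    ] [ 0.04961726 -0.00071748 -0.0285    ]
247 333 [ 0.03134878 -0.01277445 -0.0465    ] [ 0.03137068  0.02321096 -0.0465    ]
[ 0.15876623 -0.20381726  0.7214165 ] 3.655554243464812e-21
```

Emit:
move_arm --moves '[[[0.02,-0.04,-0.04,-3,20],[0.045,-0.08,-0.08,-6,20],[0.065,-0.12,-0.12,-9,20],[0.09,-0.16,-0.16,-11.5,20],[0.11,-0.2,-0.2,-11.5,20]]]'

```text
clock: 17.02
eef_pos: [0.6006, -0.2094, 0.4806]
tool_rot: [0.755, 0.61, 0.149, 0.188]
ft_force: [0.9, 0.5, -1.0]
grip_width: 0.0446
grasp_force: 63.8
```

```bash
python3 st.py
```

```text
t 17.025 p [ 0.6006 -0.2094  0.4806] q [-0.372  0.138  0.482  1.435  0.07   1.427] z [ 0.454 -0.103 -0.885] y [ 0.865 -0.185  0.466] w 0.044610976062594135 63.817488150671124
```

Emit:
move_arm --moves '[[[0.014,-0.008,-0.05,0,20],[0.014,-0.008,-0.1,0,20],[0.014,-0.008,-0.15,0,20],[0.014,-0.008,-0.19,0,20],[0.014,-0.008,-0.22,0,20]]]'

```text
clock: 17.65
eef_pos: [0.6127, -0.2161, 0.2589]
tool_rot: [0.756, 0.61, 0.148, 0.187]
ft_force: [0.2, -0.0, -0.5]
grip_width: 0.0443
grasp_force: 63.8
```

```bash
python3 st.py
```

```text
t 17.65 p [ 0.6127 -0.2161  0.2589] q [-0.376  0.134 -0.097  0.864  0.071  1.425] z [ 0.451 -0.102 -0.887] y [ 0.867 -0.186  0.462] w 0.044341746431656046 63.81136680487543
```

Emit:
move_arm --moves '[[[0.002,-0.002,-0.03,0,20],[0.002,-0.002,-0.05,0,20],[0.002,-0.002,-0.05,0,20],[0.002,-0.002,-0.05,0,20],[0.002,-0.002,-0.05,0,20]]]'

```text
clock: 18.27
eef_pos: [0.6172, -0.219, 0.2143]
tool_rot: [0.755, 0.61, 0.149, 0.19]
ft_force: [0.2, 1.1, -1.8]
grip_width: 0.0446
grasp_force: 63.8
```

```bash
python3 st.py; python3 - <<'E'
from h import *
from workcell import monitor,vision
o=monitor.get_obs(); T=R.from_quat(o["tool_rot"]); F=o["eef_pos"]+T.apply([.0005,0,-.0285]); ps=np.radians(-12.8)
z=np.array([-.5*np.cos(ps),-.5*np.sin(ps),.866]); y=np.array([-np.sin(ps),np.cos(ps),0]); x=np.cross(y,z)
d=F-[.6015,-.2147,.234]; print("fish",F.round(4),"err cam axes",[round(float(d@a),4) for a in(x,y,z)],"ang z",np.arccos(-T.apply([0,0,1])@z),"ang x",np.arccos(abs(T.apply([1,0,0])@y)))
# independent check: fish seen in scene and side, triangulated
d0=pickle.load(open("d0.pkl","rb"))
for n in("scene","side"):
    c=vision.camera(n); cv2.imwrite(f"pics/f_{n}.png",c["color"][:,:,::-1]); u,v=proj(c,F); u,v=int(u),int(v)
    h=cv2.cvtColor(c["color"],cv2.COLOR_RGB2HSV); y0,x0=max(v-50,0),max(u-50,0); r=h[y0:v+50,x0:u+50].astype(int); r0=cv2.cvtColor(d0[n]["color"],cv2.COLOR_RGB2HSV)[y0:v+50,x0:u+50].astype(int)
    m=((abs(r[...,0]-31)<8)&(r[...,1]>45)&(r[...,2]>90)&(abs(r-r0).sum(-1)>15)).astype(np.uint8); m=cv2.morphologyEx(m,cv2.MORPH_OPEN,np.ones((2,2),np.uint8)); ys,xs=np.nonzero(m)
    print(n,"proj",u,v,"mask",len(xs),(xs.min()+x0,xs.max()+x0,ys.min()+y0,ys.max()+y0) if len(xs) else None,[np.round(proj(c,F+T.apply([a,0,0]))).tolist() for a in(.051,-.082)])
E
```

```text
t 18.275 p [ 0.6172 -0.219   0.2143] q [-0.378  0.164 -0.183  0.741  0.072  1.423] z [ 0.457 -0.104 -0.883] y [ 0.864 -0.185  0.468] w 0.04458200192008162 63.80145977251232
fish [ 0.6043 -0.2155  0.2395] err cam axes [0.0053, -0.0002, 0.0033] ang z 0.036599997770367744 ang x 0.011278576550764441
scene proj 187 228 mask 0 None [[209.0, 232.0], [154.0, 224.0]]
side proj 369 229 mask 206 (np.int64(324), np.int64(378), np.int64(208), np.int64(247)) [[364.0, 216.0], [378.0, 252.0]]
```

Emit:
move_arm --moves '[[[-0.003,0.001,-0.005,0,20],[-0.003,0.001,-0.005,0,20],[-0.003,0.001,-0.005,0,20],[-0.003,0.001,-0.005,0,20],[-0.003,0.001,-0.005,0,20]]]'

```text
clock: 19.0
eef_pos: [0.6135, -0.2177, 0.2076]
tool_rot: [0.755, 0.61, 0.149, 0.189]
ft_force: [-0.2, 0.3, -0.2]
grip_width: 0.0447
grasp_force: 63.8
```

Emit:
move_arm --moves '[[[0,0,0,0,20],[0,0,0,0,20],[0,0,0,0,20],[0,0,0,0,20]]]'

```text
clock: 19.5
eef_pos: [0.6133, -0.2177, 0.2075]
tool_rot: [0.755, 0.61, 0.149, 0.188]
ft_force: [-0.2, 0.1, -0.7]
grip_width: 0.0447
grasp_force: 63.8
```

```bash
python3 st.py; python3 -c "
from workcell import job
print(job.job_done())"
```

```text
t 19.5 p [ 0.6133 -0.2177  0.2075] q [-0.378  0.162 -0.202  0.727  0.072  1.423] z [ 0.455 -0.103 -0.885] y [ 0.865 -0.185  0.466] w 0.04472073449401782 63.8010247098282
the job is handed in; nothing more can be done
None
```

Job handed in at 19.5 s (no verdict was returned): the block lies flat midway between the jars and in line with them, and the fish is held still at the focus, by my measurements about 2 mm off position and 0.04 rad off the lens axis.

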